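Sort the chest-of-drawers fittings into their trays

ROBOT

A 7-joint arm with a two-finger parallel gripper is mounted at the origin on the work surface. World frame = base frame: x ahead of the robot, y to its left, z up, the work surface at z = 0. Lengths are in m, angles in rad, forces in N, time in s.
With the tool pointing down it reaches from about 0.4 to 0.875 m from the base axis. Payload 19.3 kg.
Tool frame: the origin (TCP) lies midway between the tips of the shut fingers; the grasp point (between the pads) lies 19 mm behind it; x points along the fingers, y is the direction in which the jaws open and shut, and the axes are right-handed (so a half turn about x gives the same grasp; the last joint's range is limited). The gripper opens to 85 mm and grips with 20 to 120 N. Pads are 22 mm wide; open, the fingers measure 114 mm over their backs; the gripper's body (76 mm by 85 mm) begins 54 mm behind the grasp point. The pads swing forward as they close: fully open they stand 13 mm farther back than shut.
Start: joints at [-1.306, 0.521, -0.036, 1.599, 0.021, 1.021, -0.113], TCP at [0.205, 0.59, 0.231] pointing down, gripper open.
Joint ranges: [-2.91, 2.91], [-0.3, 2.13], [-1.5, 1.42], [0.17, 2.43], [-1.26, 4.41], [0.16, 1.93], [-2.52, 2.52]. Speed limits (rad/s): [1.89, 1.89, 2.39, 2.39, 3.01, 3.01, 3.01].

INTERFACE

Orientations are given as [roll, pitch, yaw] about the fixed x, y, z axes, in that order (R = Rz(yaw) Ry(pitch) Rx(roll)).
In Python, from workcell import telemetry, vision, workorder gives the robot as it stands. The module is installed in compiled form; this text tells all that it offers.
- The arm moves only by the tool play_rows, never from a script. Its argument "deltas" is a list of rows, each a list of 7 numbers: the shift along the world's x, y, z in mm, then the turn, a rotation vector about the world's x, y, z in degrees, then the finger opening in mm, from 0 to 85.4. In form: [[x, y, z, wx, wy, wz, jaw], ...]. A call has 1 to 8 rows; each row shifts and turns the commanded pose from where the row before left it; what a row does not reach is not made up. A row lasts 1/8 s, in which the tool goes at most 62.5 mm and 10.7 degrees, less where a joint would pass 70% of its speed; a pose out of reach is approached as far as the arm can. A call with a gripper value outside its range is refused whole. The fingers move at their own pace and stop on an object; "grip_force" is the grip in N (left out, the last holds). Time passes only in rows, so rows that do not move let the fingers close. It gives the time, the measured TCP pose, the force and the opening at its end, in the units of the state.
- telemetry.observe(): the state, without advancing time (a new reading comes with each control period).
- vision.grab_frame(name): name is "scene" or "side" or "wrist"; returns the picture (384x512x3 uint8, red, green, blue); there is no depth.
- vision.camera_info(name): a dict with "mtx" (3x3 intrinsics, pixels), "k1" (the pictures are not rectified: a ray, as slopes to the right and down, at radius r is drawn at 1 + k1 r^2 times it, then the intrinsics apply), "rvec" (rotation vector, rad) and "tvec" (3), from world to camera coordinates, as OpenCV has them. Camera axes: x right, y down, z forward; pixel columns grow to the right and rows downward; lengths in m; the calibration is good to about 2 mm. A picture is of the moment at which its call begins: read the wrist's pose just before it. camera_info takes no time and is no camera call; for the wrist camera it gives the pose at the moment of the call.
- workorder.job_done(): hands the job in, once; it reports no verdict.
The state is a dict: "clock": time; "qpos": joint angles; "qd": joint speeds; "joint_efforts": joint torques, N m; "position": TCP position; "tool_rot": TCP orientation; "force": force on the tool from outside, world axes, zero at the start; "moment": the same for the moment, N m; "grip_width": finger opening in m.
Only numpy, scipy, OpenCV 4.12 (cv2) and the standard library are available. Lean on these libraries where they do the work, as an engineer would, in place of code of your own. Each camera call takes 0.05 s, during which the arm holds its last target. There are 200 camera calls.

TASK

Sort the fittings for the chest of drawers: stand both wooden knobs upright in the round dish, both steel bar pulls on their feet side by side in the long tray, lengthwise with it, and the wooden corner block, same way up as now, in the middle of the small square tray. Everything should end standing squarely on the floor of its own tray; do not knock the glue bottle or the mallet out of place.

Things in the scene. Friction and masses are not known exactly. Their poses are not given: they have to be found in the camera images.
- knob1_head (a point): First turned brown wooden drawer knob, standing on its round foot: 42 mm tall, mushroom head 38 mm across (widest 25 to 36 mm up), foot 32 mm across, about 40 g. The point is on its axis, in the middle of the head, 30 mm above its underside; z up along its axis.
- knob2_head (a point): Second, identical turned brown wooden drawer knob, standing on its round foot: 42 mm tall, mushroom head 38 mm across (widest 25 to 36 mm up), foot 32 mm across, about 40 g. The point is on its axis, in the middle of the head, 30 mm above its underside; z up along its axis.
- pull1_bar (a point): First dark steel bar pull (drawer handle) standing on its two feet, about 70 g: a straight bar 84 mm long (along its x axis), 12 mm wide (y) and 12 mm high, its top 39 mm above the feet's undersides; feet 18 mm across, 32 mm to either side of the middle, slender posts above them. The point is the middle of the bar, 33 mm above the feet's undersides; z up.
- pull2_bar (a point): Second, identical dark steel bar pull (drawer handle) standing on its two feet, about 70 g: a straight bar 84 mm long (along its x axis), 12 mm wide (y) and 12 mm high, its top 39 mm above the feet's undersides; feet 18 mm across, 32 mm to either side of the middle, slender posts above them. The point is the middle of the bar, 33 mm above the feet's undersides; z up.
- block_center (a point): The only wooden corner block: a brown hardwood brick 70 mm long (its x axis), 32 mm wide (y), 46 mm tall (z), two dark screw-hole plugs on top, about 70 g. The point is its centre, 23 mm above its underside.
- dish: Shallow round turned dish of dark wood, fixed to the bench, 140 mm across at the foot and 148 mm at the rim, rim 16 mm high, wall 5 mm; inside it is about 130 mm across, its flat floor 4 mm above the bench. Origin at the centre of its underside (bench level), z up.
- long_tray: Long shallow dark wooden tray, fixed to the bench: 160 mm long (its x axis) by 110 mm wide (y), rim 16 mm high, walls 4 mm (inside 152 by 102 mm), floor 4 mm above the bench. Origin at the centre of its underside, z up.
- square_tray: Small square dark wooden tray, fixed to the bench: 100 by 100 mm (sides along its x and y axes), rim 16 mm high, walls 4 mm (inside 92 by 92 mm), floor 4 mm above the bench. Origin at the centre of its underside, z up.
- glue: Bystander: upright white glue bottle with an orange cap, 56 mm across, 170 mm tall, loose. Origin at the centre of its underside.
- mallet: Bystander: wooden joiner's mallet lying on the bench, loose; handle 25 mm thick from 150 mm behind the origin (-x) to the head, head 55 by 100 by 55 mm centred 110 mm ahead of the origin (+x). Origin on the bench below the handle's axis.
There are look-alikes about, which are no part of the job. What is shaped like the part that bears block_center but pink or white is not meant.

How it is judged:
At the end, for the whole second after the job is handed in: On own tray's floor, at rest (20 mm/s): knobs upright (0.15 rad) within 52 mm of dish centre; pulls on feet (0.12 rad), within 36 mm along and 43 mm across the long tray, 0.4 rad of its length; block 46 mm side up (0.12 rad), within 32 mm of square tray centre along each side (horizontal distance between each of knob1_head, knob2_head and dish below 0.052 m and z of each of knob1_head, knob2_head in the frame of dish below 0.04 m and angle between each of knob1_head, knob2_head's own z axis and vertical below 0.15 rad and x of pull1_bar in the frame of long_tray between -0.036 and 0.036 m and y of pull1_bar in the frame of long_tray between -0.043 and 0.043 m and z of each of pull1_bar, pull2_bar in the frame of long_tray below 0.043 m and angle between each of pull1_bar, pull2_bar, block_center's own z axis and vertical below 0.12 rad and angle between the x axis of each of pull1_bar, pull2_bar and the x axis of long_tray, either way round below 0.4 rad and x of pull2_bar in the frame of long_tray between -0.036 and 0.036 m and y of pull2_bar in the frame of long_tray between -0.043 and 0.043 m and x of block_center in the frame of square_tray between -0.032 and 0.032 m and y of block_center in the frame of square_tray between -0.032 and 0.032 m and z of block_center in the frame of square_tray below 0.032 m and linear speed of each of knob1, knob2, pull1, pull2, block below 0.02 m/s); the robot touches nothing.
It fails at once if the glue bottle is moved more than 30 mm or tipped (distance of glue from where it was at the start of the episode above 0.03 m or angle between glue's own z axis and vertical above 0.4 rad).
It fails at once if the mallet is moved more than 30 mm (distance of mallet from where it was at the start of the episode above 0.03 m).
It also fails if it takes over 109 s, if anything falls off the work surface, if the arm or the gripper's body presses on something with over 40 N, if the wrist force passes 120 N, or if a joint passes its speed limit or range.

## Working session

There is one attempt and no reset: what is moved stays moved. The work goes in short steps, Python scripts to look and compute and a tool call to move; the robot and the scene stay as the last step left them, time stands still between calls to the robot, and variables do not carry over. Pictures are saved under pics/ and viewed, about 12 in all and at most 16, crops included, and the job is handed in when it is done.

Besides the shell and the picture viewer there is one more tool, called after ">>>" as a command line: name --pt "numbers of a row" for each row, then --argument value for the rest. play_rows: Moves the arm, as the interface text tells. Its arguments: {"type":"object","properties":{"deltas":{"type":"array","items":{"type":"array","items":{"type":"number"}}},"grip_force":{"type":"number"}},"required":["deltas"]}

```bash
mkdir -p pics; cat > h.py <<'E'
import numpy as np, cv2
from workcell import telemetry, vision, workorder
def cam(n):
    c=vision.camera_info(n); K=np.array(c["mtx"],float); R=cv2.Rodrigues(np.array(c["rvec"],float))[0]; t=np.array(c["tvec"],float).ravel()
    return K,float(c["k1"]),R,t
def ray(n,uv,C=None):
    K,k1,R,t=C or cam(n)
    uv=np.atleast_2d(np.array(uv,float))
    d=np.c_[(uv[:,0]-K[0,2])/K[0,0],(uv[:,1]-K[1,2])/K[1,1]]
    s=d.copy()
    for _ in range(20): s=d/(1+k1*(s**2).sum(1,keepdims=True))
    return -R.T@t,(R.T@np.c_[s,np.ones(len(s))].T).T
def plane(n,uv,z,C=None):
    o,D=ray(n,uv,C); return o+D*((z-o[2])/D[:,2])[:,None]
def proj(n,P,C=None):
    K,k1,R,t=C or cam(n)
    p=(R@np.atleast_2d(P).T).T+t; s=p[:,:2]/p[:,2:]; s=s*(1+k1*(s**2).sum(1,keepdims=True))
    return s*[K[0,0],K[1,1]]+K[:2,2]
def save(n,f):
    im=vision.grab_frame(n); cv2.imwrite(f"pics/{f}.png",im[:,:,::-1]); return im
E
python3 - <<'E'
from h import *
for n in("scene","side","wrist"):
    save(n,n+"0"); K,k,R,t=cam(n); print(n,K[0,0],k,-R.T@t,R[2])
print(telemetry.observe())
E
```

```text
scene 479.58173370512844 -0.047468113344318184 [ 1.06697135 -0.77141963  1.43252748] [-0.35412367  0.45366908 -0.81779019]
side 436.3025490571505 -0.08298219547834858 [-0.12133007 -0.76240404  0.84235545] [ 0.48747927  0.59989094 -0.6344248 ]
wrist 334.1460350561064 -0.08451210522746946 [0.14399916 0.61380933 0.37351334] [ 0.24569364 -0.08623167 -0.96550439]
{'clock': 0.15, 'qpos': array([-1.30620816,  0.52186679, -0.03632252,  1.59985644,  0.02120364,
        1.0211058 , -0.11276377]), 'qd': array([ 0.00042019, -0.00254777,  0.00054447, -0.00190696, -0.0003318 ,
        0.00077416,  0.00033685]), 'joint_efforts': array([ 1.64264435e-03, -9.27389860e+01,  1.98042892e+00, -3.70054042e+01,
        1.79644319e-02,  6.37202626e-03,  9.22931235e-06]), 'position': array([0.20530591, 0.59005621, 0.23087181]), 'tool_rot': array([-1.49740838,  1.56994499, -1.83217537]), 'force': array([-0.2840537 ,  0.66470423,  0.4678947 ]), 'moment': array([-0.00152776, -0.02626729,  0.00323187]), 'grip_width': 0.08529704369533071}
```

View pics/scene0.png

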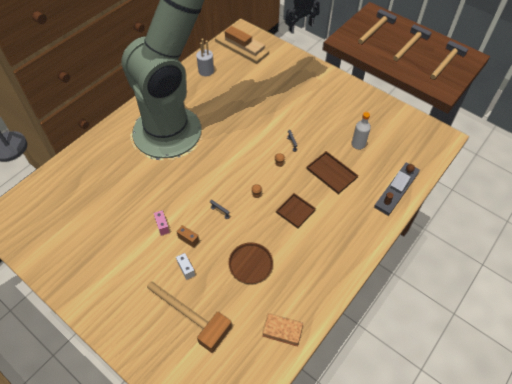

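View pics/side0.png

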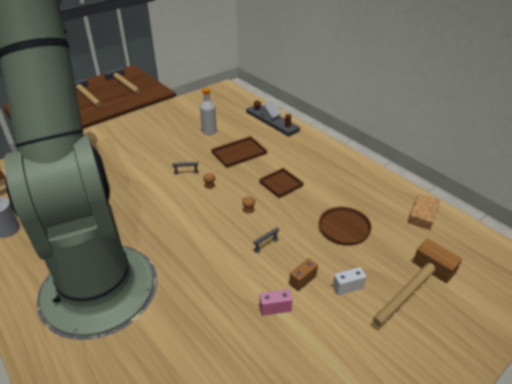

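Scene view: knobs at (280,159) and (257,190); pulls at (293,140) and (220,208); long tray (332,172), square tray (296,210), dish (251,263). Block candidates are pink (161,222), brown (188,235) and white (186,265). The brown one fits "brown hardwood", and I'll check it in a crop. The side view agrees, with the brown block at (304,273).

```bash
python3 - <<'E'
from h import *
I={n:cv2.imread(f"pics/{n}0.png") for n in("scene","side")}
seeds={"knobA":((280,159),(209,179),.03),"knobB":((257,190),(248,203),.03),"pullA":((293,140),(186,166),.033),"pullB":((220,208),(266,238),.033),
"block":((188,235),(304,273),.023),"long":((332,172),(239,151),.008),"square":((296,210),(281,182),.008),"dish":((251,263),(345,225),.008)}
for k,(a,b,z) in seeds.items():
    out=[];rays=[]
    for n,uv in(("scene",a),("side",b)):
        im=I[n]; hsv=cv2.cvtColor(im,cv2.COLOR_BGR2HSV)
        m=(hsv[...,2]<175).astype(np.uint8) if "pull" not in k else ((hsv[...,1]<100)&(hsv[...,2]<150)).astype(np.uint8)
        nn,L,st,ce=cv2.connectedComponentsWithStats(m)
        r=6; sub=L[uv[1]-r:uv[1]+r+1,uv[0]-r:uv[0]+r+1]; ids=sub[sub>0]
        l=np.bincount(ids).argmax(); c=ce[l]
        pts=np.argwhere(L==l)[:,::-1].astype(np.float32); rect=cv2.minAreaRect(pts); box=cv2.boxPoints(rect)
        P=plane(n,box,z); p=plane(n,[c],z)[0]; e=P[1]-P[0]; f=P[2]-P[1]
        print(k,n,st[l],p.round(3),"sides",np.linalg.norm(e).round(3),np.linalg.norm(f).round(3),"yaw",np.degrees(np.arctan2(e[1],e[0])).round(),np.degrees(np.arctan2(f[1],f[0])).round())
        rays.append([x.ravel() for x in ray(n,[c])])
    (o1,d1),(o2,d2)=rays; s=np.linalg.lstsq(np.c_[d1,-d2],o2-o1,rcond=None)[0]; q1=o1+d1*s[0];q2=o2+d2*s[1]
    print("   tri",((q1+q2)/2).round(3),"gap",np.linalg.norm(q1-q2).round(4))
for n,c in (("glue",(360,143)),("mallet head",(214,331)),("mallet tail",(150,285))): print(n,plane("scene",[c],.02).round(3))
a=I["scene"][195:285,140:260]; b=I["side"][160:310,160:360]
cv2.imwrite("pics/crop1.png",np.hstack([cv2.resize(a,(400,300),interpolation=3),cv2.resize(b,(400,300),interpolation=3)]))
E
```

```text
knobA scene [275 154  10  13 103] [0.45  0.146 0.03 ] sides 0.034 0.057 yaw 39.0 -53.0
knobA side [     0      0    512    384 186410] [0.519 0.027 0.03 ] sides 3.673 3.066 yaw -40.0 -155.0
   tri [0.495 0.053 0.078] gap 0.106
knobB scene [251 185  12  13 106] [ 0.473 -0.018  0.03 ] sides 0.039 0.052 yaw 39.0 -51.0
knobB side [     0      0    512    384 186410] [0.519 0.027 0.03 ] sides 3.673 3.066 yaw -40.0 -155.0
   tri [ 0.485 -0.028  0.071] gap 0.0225
pullA scene [287 130  10  22  88] [0.429 0.253 0.033] sides 0.026 0.103 yaw 69.0 -35.0
pullA side [172 161  27  14 181] [0.417 0.256 0.033] sides 0.084 0.069 yaw -35.0 -122.0
   tri [0.423 0.263 0.024] gap 0.0055
pullB scene [210 200  20  19 127] [ 0.419 -0.154  0.033] sides 0.03 0.093 yaw 101.0 -0.0
pullB side [253 227  27  26 261] [ 0.406 -0.155  0.033] sides 0.099 0.046 yaw 3.0 -107.0
   tri [ 0.414 -0.148  0.022] gap 0.0025
block scene [177 226  24  22 309] [ 0.407 -0.3    0.023] sides 0.049 0.091 yaw 105.0 5.0
block side [     0      0    512    384 186410] [0.524 0.034 0.023] sides 3.704 3.092 yaw -40.0 -155.0
   tri [ 0.41  -0.247  0.174] gap 0.2184
long scene [ 306  151   53   44 1203] [0.624 0.239 0.008] sides 0.131 0.187 yaw 94.0 -9.0
long side [     0      0    512    384 186410] [0.536 0.048 0.008] sides 3.772 3.149 yaw -40.0 -155.0
   tri [ 0.622  0.22  -0.077] gap 0.1314
square scene [275 193  41  36 815] [0.618 0.018 0.008] sides 0.125 0.111 yaw 88.0 -13.0
square side [     0      0    512    384 186410] [0.536 0.048 0.008] sides 3.772 3.149 yaw -40.0 -155.0
   tri [ 0.586  0.082 -0.059] gap 0.0484
dish scene [ 228  242   45   43 1521] [ 0.625 -0.238  0.008] sides 0.148 0.151 yaw 39.0 -52.0
dish side [     0      0    512    384 186410] [0.536 0.048 0.008] sides 3.772 3.149 yaw -40.0 -155.0
   tri [ 0.549 -0.111  0.007] gap 0.2656
glue [[0.635 0.417 0.02 ]]
mallet head [[ 0.686 -0.484  0.02 ]]
mallet tail [[ 0.432 -0.501  0.02 ]]
```

View pics/crop1.png

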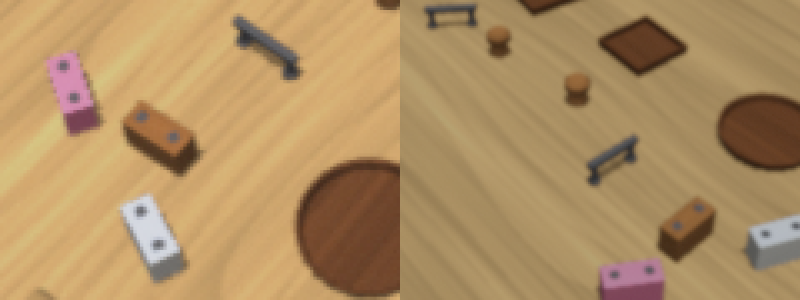

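View pics/wrist0.png

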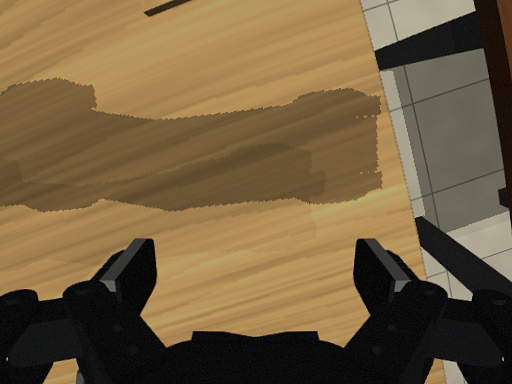

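The crop confirms the brown block with two plugs, clearly apart from the pink and white ones. The wrist view shows only bare bench, so I'm moving the arm over the scene for a finer look.

>>> play_rows --pt "30 -40 13 0 0 0 85" --pt "30 -45 13 0 0 0 85" --pt "30 -45 13 0 0 0 85" --pt "30 -45 13 0 0 0 85" --pt "30 -45 13 0 0 0 85" --pt "30 -45 13 0 0 0 85" --pt "30 -45 13 0 0 0 85" --pt "0 0 0 0 0 0 85"

```text
clock: 1.15
position: [0.4177, 0.277, 0.3232]
tool_rot: [0.41, 1.569, 0.07]
force: [-0.4, 0.8, 0.4]
grip_width: 0.0849
```

```bash
python3 - <<'E'
from h import *
from scipy.spatial.transform import Rotation as Ro
s=telemetry.observe(); print(s["position"],s["qd"].round(3)); print(Ro.from_euler("xyz",s["tool_rot"]).as_matrix().round(3))
C=cam("wrist"); np.save("c1.npy",np.array(C,dtype=object),allow_pickle=True); save("wrist","w1"); print(-C[2].T@C[3],C[2].round(2))
E
```

```text
[0.41765348 0.27698225 0.32323617] [-0.055  0.022 -0.065  0.009 -0.012 -0.016 -0.056]
[[ 0.002  0.334  0.943]
 [ 0.     0.943 -0.334]
 [-1.     0.001  0.002]]
[0.3562014  0.30095649 0.46578598] [[ 0.33  0.94  0.  ]
 [ 0.91 -0.32  0.26]
 [ 0.25 -0.09 -0.97]]
```

View pics/w1.png

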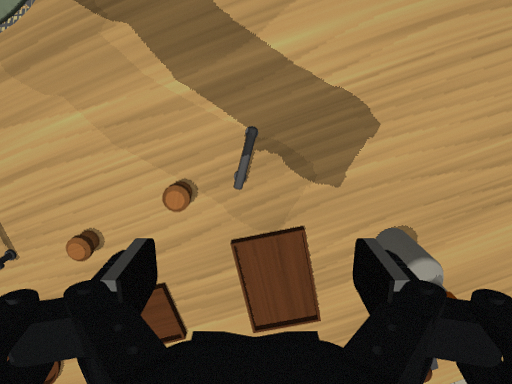

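```bash
cat >> h.py <<'E'
def meas(im,C,uv,z,kind,r=30):
    hsv=cv2.cvtColor(im,cv2.COLOR_BGR2HSV); H,S,V=[hsv[...,i].astype(int) for i in range(3)]
    m=((S<110)&(V<140)) if kind=="dark" else ((S>130)&(V<120)) if kind=="tray" else ((H<14)&(S>130)&(V>110)) 
    m=cv2.morphologyEx(m.astype(np.uint8),cv2.MORPH_OPEN,np.ones((2,2))); L=cv2.connectedComponents(m)[1]
    sub=L[max(0,uv[1]-5):uv[1]+6,max(0,uv[0]-5):uv[0]+6]; l=np.bincount(sub[sub>0]).argmax()
    pts=np.argwhere(L==l)[:,::-1].astype(np.float32)
    P=plane("wrist",pts,z,C)[:,:2]; rect=cv2.minAreaRect((P*1000).astype(np.float32))
    b=cv2.boxPoints(rect); e=b[1]-b[0]; f=b[2]-b[1]; e=e if np.hypot(*e)>np.hypot(*f) else f
    print(kind,uv,len(pts),"px",pts.mean(0).round(),"cen",np.round(rect[0],1),"size",np.round(rect[1],1),"longyaw",np.degrees(np.arctan2(e[1],e[0])).round(1),"mean",(P.mean(0)*1000).round(1))
E
python3 - <<'E'
from h import *
im=cv2.imread("pics/w1.png"); C=tuple(np.load("c1.npy",allow_pickle=True))
meas(im,C,(246,158),.037,"dark")
meas(im,C,(176,198),.042,"knob"); meas(im,C,(79,248),.042,"knob")
meas(im,C,(270,280),.016,"tray");
for p in((176,198),(79,248)): print(cv2.cvtColor(im,cv2.COLOR_BGR2HSV)[p[1],p[0]])
print(plane("wrist",[(232,241),(304,227),(319,320),(253,332)],.016,C).round(3))
E
```

```text
dark (246, 158) 632 px [246. 158.] cen [423.8 264.7] size [16.4 85.3] longyaw -34.0 mean [422.9 265.8]
knob (176, 198) 4 px [172. 200.] cen [441.3 153.6] size [1.3 1.5] longyaw -23.3 mean [441.3 153.6]Traceback (most recent call last):
  File "<stdin>", line 4, in <module>
  File "h.py", line 25, in meas
    sub=L[max(0,uv[1]-5):uv[1]+6,max(0,uv[0]-5):uv[0]+6]; l=np.bincount(sub[sub>0]).argmax()
                                                            ~~~~~~~~~~~~~~~~~~~~~~~~~~~~~~^^
ValueError: attempt to get argmax of an empty sequence
```

>>> play_rows --pt "5 -50 0 0 0 0 85" --pt "5 -50 0 0 0 0 85" --pt "5 -50 0 0 0 0 85" --pt "5 -50 0 0 0 0 85" --pt "5 -50 0 0 0 0 85" --pt "5 -50 0 0 0 0 85" --pt "5 -50 0 0 0 0 85" --pt "0 0 0 0 0 0 85"

```text
clock: 2.2
position: [0.4503, -0.0718, 0.322]
tool_rot: [-1.806, 1.57, -2.144]
force: [0.7, -0.1, 0.2]
grip_width: 0.0849
```

```bash
python3 - <<'E'
from h import *
s=telemetry.observe(); print(s["position"],s["tool_rot"])
C=cam("wrist"); np.save("c2.npy",np.array(C,dtype=object),allow_pickle=True); save("wrist","w2")
E
```

```text
[ 0.4502868  -0.07184193  0.32199875] [-1.80584158  1.56988473 -2.14402308]
```

View pics/w2.png

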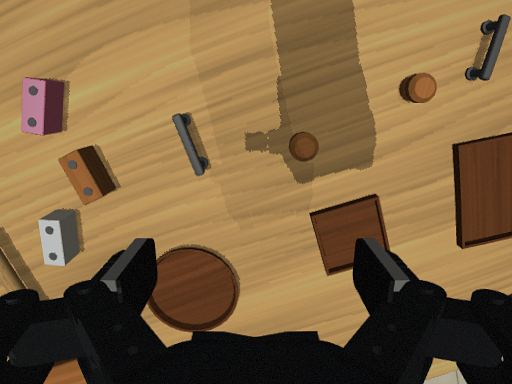

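```bash
python3 - <<'E'
from h import *
i1=cv2.imread("pics/w1.png");i2=cv2.imread("pics/w2.png"); C1=tuple(np.load("c1.npy",allow_pickle=True));C2=tuple(np.load("c2.npy",allow_pickle=True))
h2=cv2.cvtColor(i2,cv2.COLOR_BGR2HSV);h1=cv2.cvtColor(i1,cv2.COLOR_BGR2HSV)
print("hsv",[h2[v,u].tolist() for u,v in((304,147),(424,88),(81,178),(190,290),(350,230),(330,100),(250,300))],h1[198,176],h1[198,140])
P=lambda n,C,uv,z:print(n,(plane("wrist",uv,z,C)*1000).round(0)[:,:2].tolist())
P("knobA",C1,[(176,198)],.042);P("knobA",C2,[(424,88)],.042)
P("knobB",C1,[(79,248)],.042);P("knobB",C2,[(304,147)],.042)
P("blockplugs",C2,[(74,165),(88,192)],.046)
P("blocktop",C2,[(59,157),(80,148),(105,195),(91,204)],.046)
P("pullB",C2,[(180,116),(201,174)],.037)
P("longrim1",C1,[(232,241),(304,227),(319,320),(253,332)],.016)
P("sqrim",C2,[(310,212),(379,195),(391,255),(329,274)],.016)
P("dish edges",C2,[(148,290),(239,290),(192,246),(192,331)],.016)
meas(i2,C2,(190,145),.037,"dark")
for n,im,C,pts in(("w2",i2,C2,((190,290),(350,230),(304,147),(424,88),(485,190))),("w1",i1,C1,((270,280),(176,198),(79,248)))):
    h=cv2.cvtColor(im,cv2.COLOR_BGR2HSV).astype(int)
    m=((h[...,0]<13)&(h[...,1]>100)).astype(np.uint8); L=cv2.connectedComponents(m)[1]
    for p in pts:
        l=L[p[1],p[0]]; q=np.argwhere(L==l)[:,::-1].astype(np.float32)
        if l==0: print(p,"none"); continue
        z=.042 if len(q)<1300 else .016
        X=(plane("wrist",q,z,C)[:,:2]*1000).astype(np.float32); r=cv2.minAreaRect(X); c=cv2.minEnclosingCircle(X); print(n,p,len(q),np.round(r[0],1),np.round(r[1],1),round(r[2],1),"circ",np.round(c[0],1),round(c[1],1))
E
```

```text
hsv [[14, 167, 113], [14, 172, 157], [14, 172, 156], [12, 178, 90], [12, 180, 92], [18, 134, 124], [19, 128, 187]] [ 14 167 166] [ 18 130 179]
knobA [[441.0, 160.0]]
knobA [[443.0, 157.0]]
knobB [[463.0, -1.0]]
knobB [[465.0, -8.0]]
blockplugs [[386.0, -298.0], [426.0, -296.0]]
blocktop [[370.0, -312.0], [369.0, -280.0], [437.0, -276.0], [442.0, -300.0]]
pullB [[376.0, -144.0], [455.0, -146.0]]
longrim1 [[534.0, 203.0], [549.0, 309.0], [709.0, 285.0], [695.0, 179.0]]
sqrim [[561.0, -25.0], [569.0, 75.0], [667.0, 70.0], [665.0, -26.0]]
dish edges [[601.0, -297.0], [646.0, -164.0], [554.0, -204.0], [692.0, -261.0]]
dark (190, 145) 781 px [190. 144.] cen [ 415.4 -142.6] size [83.5 21.6] longyaw 1.3 mean [ 414.3 -145. ]
w2 (190, 290) 4943 [ 626.8 -230.6] [134.1 147.2] 54.4 circ [ 624.3 -234.8] 74.0
w2 (350, 230) 3184 [615.5  21.3] [ 99.5 103.6] 88.3 circ [614.5  19.2] 68.9
(304, 147) none
(424, 88) none
w2 (485, 190) 4945 [619.3 224.9] [ 89.  162.4] 82.5 circ [619.1 225.4] 91.3
w1 (270, 280) 5784 [620.8 243.8] [108.6 164.6] 82.4 circ [621.6 244.1] 97.5
(176, 198) none
(79, 248) none
```

Wrist view 2 shows pull B (190,145), block (82,176) with its plugs, knob B (304,147), knob A (424,88), dish (192,289) and square tray (350,235). The measured sizes match the description: pull 84 mm, dish 147 mm, tray 100 mm. Next I'm approaching pull B.

>>> play_rows --pt "-9 -18 -30 0 0 10 85" --pt "-9 -18 -50 0 0 9 70" --pt "-9 -18 -50 0 0 0 60" --pt "-8 -19 -50 0 0 0 50" --pt "0 0 -22 0 0 0 50" --pt "0 0 0 0 0 0 50" --pt "0 0 0 0 0 0 50"

```text
clock: 3.12
position: [0.4161, -0.1419, 0.121]
tool_rot: [0.226, 1.57, 0.224]
force: [1.1, 0.8, 0.7]
grip_width: 0.0499
```

```bash
cat > look.py <<'E'
from h import *
import sys
from scipy.spatial.transform import Rotation as Ro
s=telemetry.observe(); y=Ro.from_euler("xyz",s["tool_rot"]).as_matrix()[:,1]
print(s["clock"],s["position"].round(4),"jawyaw",np.degrees(np.arctan2(y[1],y[0])).round(1),s["grip_width"])
C=cam("wrist"); np.save(sys.argv[1]+".npy",np.array(C,dtype=object),allow_pickle=True); save("wrist",sys.argv[1])
E
python3 look.py w3
```

```text
3.125 [ 0.4161 -0.1419  0.121 ] jawyaw 89.9 0.04989506140401254
```

View pics/w3.png

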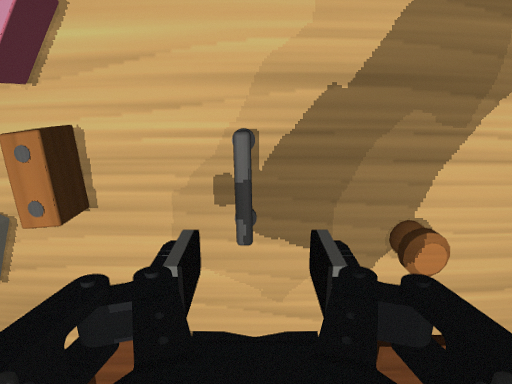

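The view shows pull B's bar from (242,128) to (245,245), left of centre between the fingers.

```bash
python3 - <<'E'
from h import *
C=tuple(np.load("w3.npy",allow_pickle=True))
P=lambda n,uv,z:print(n,(plane("wrist",uv,z,C)*1000).round(1)[:,:2].tolist())
P("pullB",[(242,130),(245,244)],.036); P("knobB",[(429,252)],.042); P("plugs",[(22,154),(36,209)],.046)
meas(cv2.imread("pics/w3.png"),C,(243,180),.037,"dark")
E
```

```text
pullB [[371.2, -148.3], [454.7, -146.9]]
knobB [[459.6, -9.8]]
plugs [[384.8, -299.6], [424.5, -296.0]]
dark (243, 180) 2082 px [244. 186.] cen [ 413.1 -146.1] size [85.3 15.3] longyaw 1.2 mean [ 411. -147.]
```

>>> play_rows --pt "-3 -5 -30 0 0 0 50" --pt "0 0 -35 0 0 0 50" --pt "0 0 -25 0 0 0 50" --pt "0 0 -14 0 0 0 50" --pt "0 0 0 0 0 0 0" --pt "0 0 0 0 0 0 0" --pt "0 0 0 0 0 0 0" --pt "0 0 0 0 0 0 0" --grip_force 40

```text
clock: 4.18
position: [0.413, -0.1479, 0.017]
tool_rot: [-0.265, 1.569, -0.268]
force: [0.1, 0.6, 10.2]
grip_width: 0.0113
```

>>> play_rows --pt "0 0 0 0 0 0 0" --pt "0 0 15 0 0 0 0" --pt "0 0 35 0 0 0 0" --pt "0 0 45 0 0 0 0" --pt "15 30 20 0 0 0 0" --pt "30 45 0 0 0 -3 0" --pt "30 45 0 0 0 -3 0" --pt "30 45 0 0 0 -3 0"

```text
clock: 5.18
position: [0.5181, 0.019, 0.1326]
tool_rot: [0.557, 1.57, 0.395]
force: [0.8, -1.0, -0.3]
grip_width: 0.0112
```

>>> play_rows --pt "20 40 0 0 0 0 0" --pt "20 40 0 0 0 0 0" --pt "20 40 0 0 0 0 0" --pt "20 40 0 0 0 0 0" --pt "20 41 -20 0 0 0 0" --pt "0 0 -40 0 0 0 0" --pt "0 0 0 0 0 0 0" --pt "0 0 0 0 0 0 0"

```text
clock: 6.18
position: [0.6179, 0.2177, 0.0733]
tool_rot: [0.215, 1.57, 0.053]
force: [-0.0, -0.1, -0.2]
grip_width: 0.011
```

```bash
python3 look.py w4
```

```text
6.175 [0.6179 0.2177 0.0733] jawyaw 80.8 0.01099949414874946
```

View pics/w4.png

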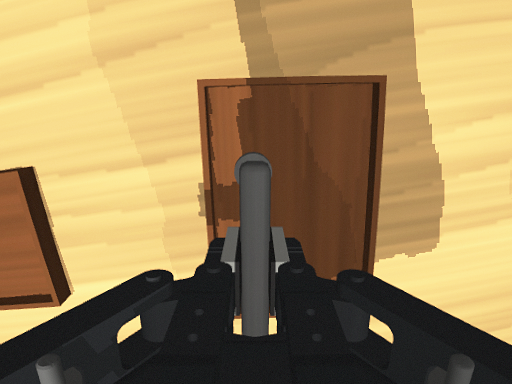

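The pull hangs level and in line with the tray (rim corners at (198,80) and (386,77)). Lowering it.

>>> play_rows --pt "0 0 -25 0 0 0 0" --pt "0 0 -17 0 0 0 0" --pt "0 0 -8 0 0 0 0" --pt "0 0 -2 0 0 0 0" --pt "0 0 0 0 0 0 0" --pt "0 0 0 0 0 0 0"

```text
clock: 6.98
position: [0.6173, 0.2177, 0.0208]
tool_rot: [-2.759, 1.57, -2.92]
force: [-9.4, -4.1, 19.6]
grip_width: 0.011
```

```bash
python3 - <<'E'
from h import *
C=tuple(np.load("w4.npy",allow_pickle=True))
print((plane("wrist",[(198,80),(386,77)],.016,C)*1000).round(), telemetry.observe()["force"])
E
```

```text
[[538. 200.  16.]
 [553. 308.  16.]] [-9.3619597  -4.14210444 19.61829759]
```

>>> play_rows --pt "0 0 0 0 0 0 32" --pt "0 0 0 0 0 0 32" --pt "0 0 0 0 0 0 32" --pt "0 0 20 0 0 0 32" --pt "0 0 40 0 0 0 40" --pt "-30 5 40 0 0 -8 50" --pt "-45 10 0 0 0 -8 50" --pt "-45 10 0 0 0 -8 50"

```text
clock: 7.98
position: [0.4964, 0.2437, 0.1209]
tool_rot: [1.537, 1.569, 0.953]
force: [0.5, 0.7, -0.4]
grip_width: 0.0499
```

>>> play_rows --pt "-40 10 0 0 0 -1 50" --pt "-34 10 0 0 0 0 50" --pt "0 0 0 0 0 0 50" --pt "0 0 0 0 0 0 50"

```text
clock: 8.48
position: [0.4241, 0.2635, 0.1202]
tool_rot: [1.393, 1.569, 0.796]
force: [0.4, 0.8, 0.5]
grip_width: 0.0501
```

```bash
python3 look.py w5; python3 - <<'E'
from h import *
C=tuple(np.load("w5.npy",allow_pickle=True)); p=proj("wrist",[[.424,.264,.037]],C)[0].astype(int); print(p)
meas(cv2.imread("pics/w5.png"),C,tuple(p),.037,"dark")
E
```

```text
8.475 [0.4241 0.2635 0.1202] jawyaw 55.8 0.05009289030805911
[251 195]
dark (np.int64(251), np.int64(195)) 2052 px [252. 190.] cen [423.1 264.9] size [15.6 85.6] longyaw -34.4 mean [421.1 266.3]
```

View pics/w5.png

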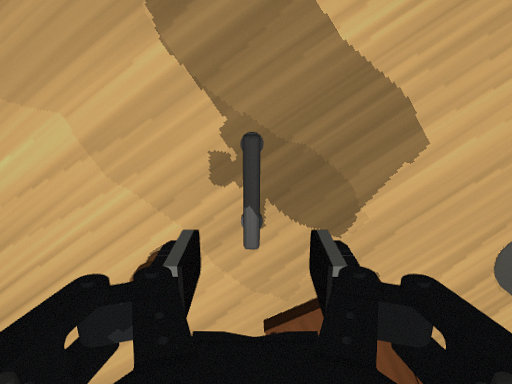

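Pull A is between the fingers, bar from (252,133) to (252,248), aligned.

>>> play_rows --pt "-1 1 -30 0 0 0 50" --pt "0 0 -35 0 0 0 50" --pt "0 0 -25 0 0 0 50" --pt "0 0 -13 0 0 0 50" --pt "0 0 0 0 0 0 0" --pt "0 0 0 0 0 0 0" --pt "0 0 0 0 0 0 0" --pt "0 0 0 0 0 0 0" --grip_force 40

```text
clock: 9.52
position: [0.4228, 0.2646, 0.0169]
tool_rot: [1.256, 1.57, 0.659]
force: [0.2, -0.7, 7.1]
grip_width: 0.0112
```

>>> play_rows --pt "0 0 0 0 0 0 0" --pt "0 0 15 0 0 0 0" --pt "0 0 35 0 0 0 0" --pt "0 0 50 0 0 0 0" --pt "30 0 15 0 0 8 0" --pt "40 0 0 0 0 8 0" --pt "40 0 0 0 0 8 0" --pt "40 2 0 0 0 1 0"

```text
clock: 10.52
position: [0.5736, 0.2659, 0.1327]
tool_rot: [0.423, 1.57, 0.264]
force: [-0.5, 1.2, -0.7]
grip_width: 0.0111
```

>>> play_rows --pt "30 1 0 0 0 0 0" --pt "25 1 0 0 0 0 0" --pt "0 0 -35 0 0 0 0" --pt "0 0 -25 0 0 0 0" --pt "0 0 0 0 0 0 0" --pt "0 0 0 0 0 0 0"

```text
clock: 11.28
position: [0.6279, 0.2684, 0.0729]
tool_rot: [0.294, 1.569, 0.134]
force: [0.2, -0.3, -0.7]
grip_width: 0.0113
```

```bash
python3 look.py w6
```

```text
11.275 [0.6279 0.2684 0.0729] jawyaw 80.8 0.011254925777072053
```

View pics/w6.png

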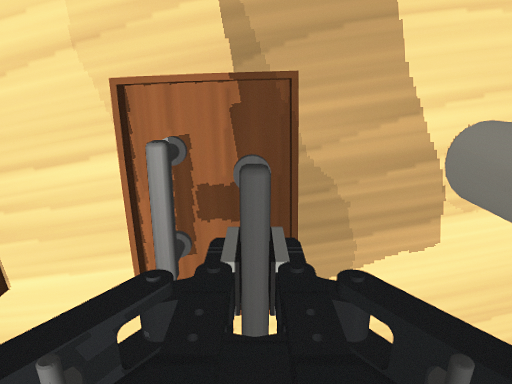

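The first pull is standing on its feet at (165,210) and the second hangs clear of it at (255,240). Lowering and releasing.

>>> play_rows --pt "0 0 -25 0 0 0 0" --pt "0 0 -17 0 0 0 0" --pt "0 0 -8 0 0 0 0" --pt "0 0 -2 0 0 0 0" --pt "0 0 0 0 0 0 0" --pt "0 0 0 0 0 0 28" --pt "0 0 0 0 0 0 28" --pt "0 0 0 0 0 0 28"

```text
clock: 12.32
position: [0.6275, 0.2683, 0.0194]
tool_rot: [0.195, 1.571, 0.035]
force: [-0.8, 0.4, -0.0]
grip_width: 0.0283
```

>>> play_rows --pt "0 0 20 0 0 0 28" --pt "0 0 40 0 0 0 35" --pt "-36 -22 40 0 0 0 50" --pt "-40 -22 0 0 0 0 60" --pt "-40 -22 0 0 0 0 60" --pt "-40 -22 0 0 0 0 60" --pt "-30 -22 0 0 0 0 60" --pt "0 0 0 0 0 0 60"

```text
clock: 13.32
position: [0.4401, 0.1572, 0.1206]
tool_rot: [1.763, 1.57, 1.601]
force: [-0.3, 0.6, 0.8]
grip_width: 0.0601
```

```bash
python3 look.py w7
```

```text
13.325 [0.4401 0.1572 0.1206] jawyaw 80.7 0.06009699292797884
```

View pics/w7.png

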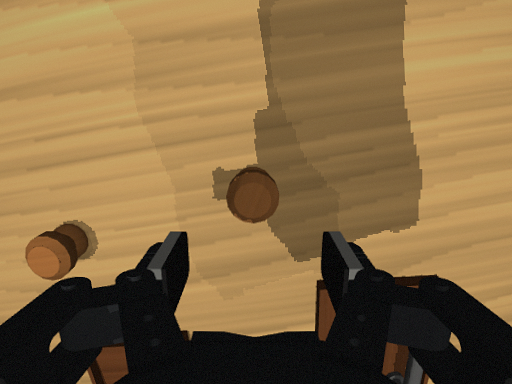

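Knob A's head is centred at (253,196), about 51 px wide. Knob B's head is at (50,255).

```bash
python3 - <<'E'
from h import *
C=tuple(np.load("w7.npy",allow_pickle=True))
print((plane("wrist",[(253,196),(228,195),(279,195),(253,168),(253,222),(50,255)],.037,C)*1000).round(1))
E
```

```text
[[440.9 158.1  37. ]
 [437.4 140.8  37. ]
 [443.2 176.3  37. ]
 [421.1 161.4  37. ]
 [460.2 155.   37. ]
 [462.8  -4.1  37. ]]
```

>>> play_rows --pt "1 1 -30 0 0 0 60" --pt "0 0 -40 0 0 0 60" --pt "0 0 -28 0 0 0 60" --pt "0 0 -14 0 0 0 60" --pt "0 0 0 0 0 0 20" --pt "0 0 0 0 0 0 20" --pt "0 0 0 0 0 0 20" --pt "0 0 0 0 0 0 20" --grip_force 30

```text
clock: 14.38
position: [0.4426, 0.1595, 0.0078]
tool_rot: [0.648, 1.57, 0.488]
force: [-0.4, -0.2, -0.4]
grip_width: 0.0368
```

>>> play_rows --pt "0 0 0 0 0 0 20" --pt "0 0 15 0 0 0 20" --pt "0 0 35 0 0 0 20" --pt "0 0 50 0 0 0 20" --pt "20 -45 15 0 0 0 20" --pt "20 -45 0 0 0 0 20" --pt "20 -45 0 0 0 0 20" --pt "20 -45 0 0 0 0 20"

```text
clock: 15.38
position: [0.5228, -0.0222, 0.1234]
tool_rot: [0.462, 1.57, 0.302]
force: [-0.3, -0.1, 0.7]
grip_width: 0.0366
```

>>> play_rows --pt "25 -42 0 0 0 2 20" --pt "27 -43 0 0 0 2 20" --pt "27 -43 0 0 0 2 20" --pt "27 -43 0 0 0 2 20" --pt "27 -43 0 0 0 2 20" --pt "0 0 -40 0 0 0 20" --pt "0 0 -10 0 0 0 20" --pt "0 0 0 0 0 0 20"

```text
clock: 16.38
position: [0.6551, -0.234, 0.0728]
tool_rot: [2.924, 1.57, 2.939]
force: [0.8, -0.1, 0.5]
grip_width: 0.0364
```

```bash
python3 look.py w8
```

```text
16.375 [ 0.6551 -0.234   0.0728] jawyaw 90.9 0.03635375816298333
```

View pics/w8.png

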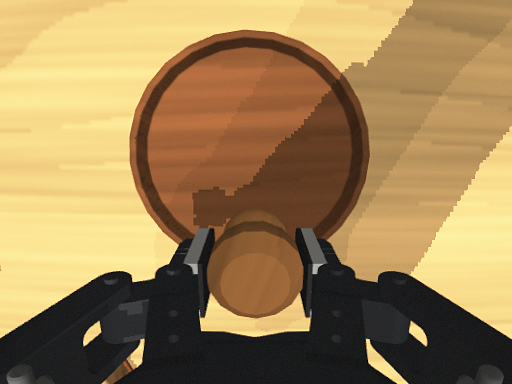

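The knob is held upright at (256,270). The dish rim runs from 131 to 369 across, with its top at row 30.

```bash
python3 - <<'E'
from h import *
C=tuple(np.load("w8.npy",allow_pickle=True))
print((plane("wrist",[(248,30),(131,148),(369,148)],.016,C)*1000).round(1))
E
```

```text
[[ 552.  -237.3   16. ]
 [ 619.3 -307.5   16. ]
 [ 617.  -163.3   16. ]]
```

>>> play_rows --pt "0 0 -30 0 0 0 20" --pt "0 0 -20 0 0 0 20" --pt "0 0 -8 0 0 0 20" --pt "0 0 -2 0 0 0 20" --pt "0 0 0 0 0 0 20" --pt "0 0 0 0 0 0 55" --pt "0 0 0 0 0 0 55" --pt "0 0 0 0 0 0 55"

```text
clock: 17.42
position: [0.6555, -0.2347, 0.0125]
tool_rot: [-0.301, 1.57, -0.287]
force: [-0.4, 0.7, 1.0]
grip_width: 0.0555
```

>>> play_rows --pt "0 0 25 0 0 0 55" --pt "0 0 40 0 0 0 60" --pt "-27 33 45 0 0 0 60" --pt "-33 39 0 0 0 0 60" --pt "-33 39 0 0 0 0 60" --pt "-33 39 0 0 0 0 60" --pt "-33 39 0 0 0 0 60" --pt "-33 40 0 0 0 0 60"

```text
clock: 18.42
position: [0.4623, -0.0047, 0.1225]
tool_rot: [0.386, 1.57, 0.4]
force: [1.6, -0.6, 0.8]
grip_width: 0.0602
```

>>> play_rows --pt "0 0 0 0 0 0 60" --pt "0 0 0 0 0 0 60"

```text
clock: 18.68
position: [0.464, -0.0059, 0.1226]
tool_rot: [-0.106, 1.57, -0.092]
force: [1.1, 0.4, 0.4]
grip_width: 0.06
```

```bash
python3 look.py w9
```

```text
18.675 [ 0.464  -0.0059  0.1226] jawyaw 90.8 0.0600251671389417
```

View pics/w9.png

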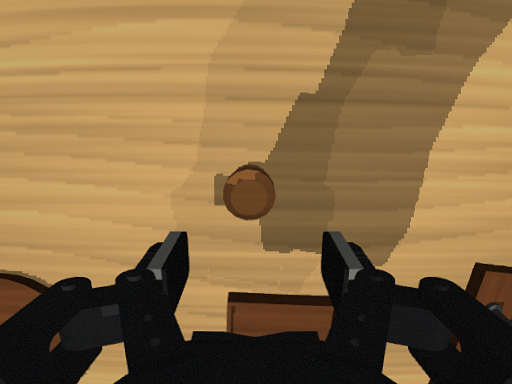

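Knob B's head is at (249,192), about 2 mm back and 3 mm right of the tool.

>>> play_rows --pt "-2 -3 -32 0 0 0 60" --pt "0 0 -40 0 0 0 60" --pt "0 0 -28 0 0 0 60" --pt "0 0 -14 0 0 0 60" --pt "0 0 0 0 0 0 20" --pt "0 0 0 0 0 0 20" --pt "0 0 0 0 0 0 20" --pt "0 0 0 0 0 0 20" --grip_force 30

```text
clock: 19.73
position: [0.4617, -0.0086, 0.0088]
tool_rot: [0.111, 1.57, 0.125]
force: [0.6, -0.9, 0.0]
grip_width: 0.0367
```

>>> play_rows --pt "0 0 0 0 0 0 20" --pt "0 0 15 0 0 0 20" --pt "0 0 35 0 0 0 20" --pt "0 0 50 0 0 0 20" --pt "26 -45 15 0 0 0 20" --pt "26 -45 0 0 0 0 20" --pt "26 -45 0 0 0 0 20" --pt "26 -45 0 0 0 0 20"

```text
clock: 20.72
position: [0.566, -0.1902, 0.1246]
tool_rot: [-0.147, 1.57, -0.133]
force: [0.8, 0.2, -0.1]
grip_width: 0.0364
```

>>> play_rows --pt "15 -24 0 0 0 0 20" --pt "15 -23 -20 0 0 0 20" --pt "0 0 -35 0 0 0 20" --pt "0 0 0 0 0 0 20" --pt "0 0 0 0 0 0 20"

```text
clock: 21.35
position: [0.5958, -0.2357, 0.07]
tool_rot: [-0.474, 1.57, -0.46]
force: [0.4, -0.2, 0.4]
grip_width: 0.0368
```

```bash
python3 look.py w10
```

```text
21.35 [ 0.5958 -0.2357  0.07  ] jawyaw 90.8 0.03677397802827878
```

View pics/w10.png

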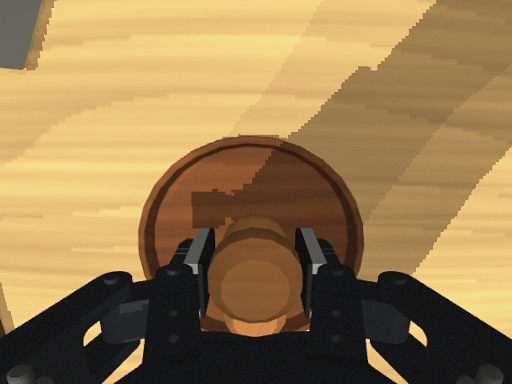

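Knob B is held upright over the near half of the dish (top at (256,285)), and knob A shows just beyond it at (255,328).

>>> play_rows --pt "0 0 -28 0 0 0 20" --pt "0 0 -19 0 0 0 20" --pt "0 0 -8 0 0 0 20" --pt "0 0 -2 0 0 0 20" --pt "0 0 0 0 0 0 20" --pt "0 0 0 0 0 0 55" --pt "0 0 0 0 0 0 55" --pt "0 0 0 0 0 0 55"

```text
clock: 22.4
position: [0.5955, -0.2358, 0.0114]
tool_rot: [-0.585, 1.571, -0.571]
force: [-0.5, 0.6, -0.0]
grip_width: 0.0549
```

>>> play_rows --pt "0 0 25 0 0 0 55" --pt "0 0 40 0 0 0 60" --pt "-31 -10 45 0 0 3 60" --pt "-40 -13 0 0 0 0 60" --pt "-40 -13 0 0 0 0 60" --pt "-40 -13 0 0 0 0 60" --pt "-40 -13 0 0 0 0 60" --pt "0 0 0 0 0 0 60"

```text
clock: 23.4
position: [0.4018, -0.2989, 0.1217]
tool_rot: [-3.023, 1.57, -2.96]
force: [0.4, 0.0, 0.1]
grip_width: 0.0601
```

>>> play_rows --pt "0 0 0 0 0 0 60"

```text
clock: 23.52
position: [0.4051, -0.2977, 0.1215]
tool_rot: [-0.278, 1.57, -0.211]
force: [-0.0, -0.7, 0.6]
grip_width: 0.0599
```

```bash
python3 look.py w11
```

```text
23.525 [ 0.4051 -0.2977  0.1215] jawyaw 93.8 0.059900633418009976
```

View pics/w11.png

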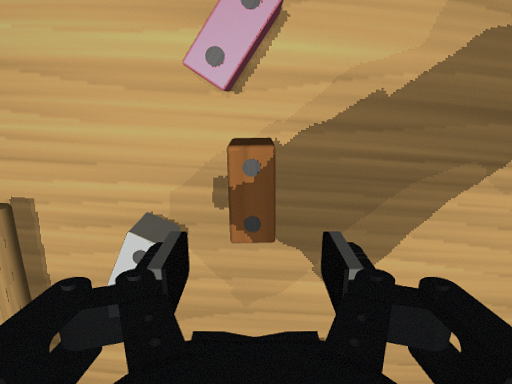

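The brown block (two plugs at (251,168) and (252,224)) is between the fingers. The pink one at (235,45) and white one at (140,255) are near, so I'm checking finger clearance to the white one.

```bash
python3 - <<'E'
from h import *
C=tuple(np.load("w11.npy",allow_pickle=True))
P=plane("wrist",[(251,168),(252,224),(229,147),(274,147),(275,242),(231,242),(136,229),(177,246)],.046,C)*1000
print(P.round(1)); print("plug mid",P[:2].mean(0).round(1),"top mid",P[2:6].mean(0).round(1))
E
```

```text
[[ 384.6 -299.5   46. ]
 [ 424.2 -296.2   46. ]
 [ 371.6 -314.8   46. ]
 [ 369.6 -285.4   46. ]
 [ 436.7 -279.1   46. ]
 [ 438.8 -310.2   46. ]
 [ 433.8 -377.9   46. ]
 [ 444.7 -348.6   46. ]]
plug mid [ 404.4 -297.9   46. ] top mid [ 404.2 -297.4   46. ]
```

>>> play_rows --pt "-1 0 -30 0 0 0 46" --pt "0 0 -25 0 0 0 46" --pt "0 0 -25 0 0 0 46" --pt "0 0 -18 0 0 0 46" --pt "0 0 -9 0 0 0 46" --pt "0 0 0 0 0 0 20" --pt "0 0 0 0 0 0 20" --pt "0 0 0 0 0 0 20" --grip_force 40

```text
clock: 24.58
position: [0.4038, -0.2978, 0.0149]
tool_rot: [-0.578, 1.57, -0.511]
force: [1.0, 0.1, -1.4]
grip_width: 0.0313
```

>>> play_rows --pt "0 0 0 0 0 0 20" --pt "0 0 15 0 0 0 20" --pt "0 0 40 0 0 0 20" --pt "0 0 50 0 0 0 20" --pt "30 45 10 0 0 -4 20" --pt "30 45 0 0 0 -4 20" --pt "30 45 0 0 0 0 20" --pt "30 45 0 0 0 0 20"

```text
clock: 25.58
position: [0.5243, -0.116, 0.1305]
tool_rot: [0.103, 1.57, 0.03]
force: [0.5, -0.8, -1.0]
grip_width: 0.0314
```

>>> play_rows --pt "23 35 0 0 0 0 20" --pt "23 35 0 0 0 0 20" --pt "23 35 0 0 0 0 20" --pt "23 35 -15 0 0 0 20" --pt "0 0 -35 0 0 0 20" --pt "0 0 0 0 0 0 20" --pt "0 0 0 0 0 0 20"

```text
clock: 26.45
position: [0.6157, 0.0215, 0.081]
tool_rot: [-0.108, 1.57, -0.182]
force: [-0.7, 0.1, 0.1]
grip_width: 0.031
```

```bash
python3 look.py w12
```

```text
26.45 [0.6157 0.0215 0.081 ] jawyaw 85.8 0.030951801109042082
```

View pics/w12.png

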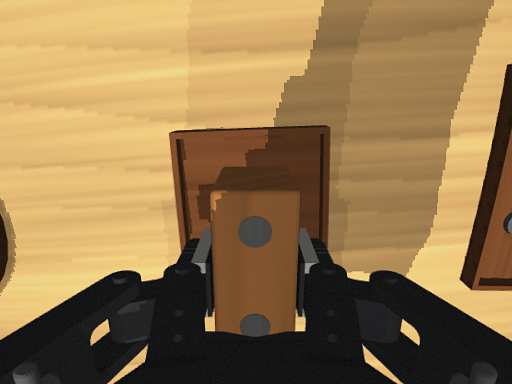

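The block is centred over the square tray (rim corners at (170,132) and (329,126)) and aligned within about 2°. Lowering and releasing.

>>> play_rows --pt "0 0 -30 0 0 0 20" --pt "0 0 -20 0 0 0 20" --pt "0 0 -8 0 0 0 20" --pt "0 0 -4 0 0 0 20" --pt "0 0 0 0 0 0 20" --pt "0 0 0 0 0 0 45" --pt "0 0 0 0 0 0 45" --pt "0 0 0 0 0 0 45"

```text
clock: 27.5
position: [0.6155, 0.0223, 0.0174]
tool_rot: [0.18, 1.571, 0.108]
force: [0.3, 0.1, 0.2]
grip_width: 0.0446
```

>>> play_rows --pt "0 0 25 0 0 0 45" --pt "0 0 45 0 0 0 60" --pt "-20 0 50 0 0 0 85" --pt "-30 0 50 0 0 0 85" --pt "-40 0 50 0 0 0 85" --pt "-40 0 50 0 0 0 85" --pt "-20 0 30 0 0 0 85" --pt "0 0 0 0 0 0 85"

```text
clock: 28.5
position: [0.4671, 0.0224, 0.3172]
tool_rot: [0.595, 1.566, 0.522]
force: [-0.3, 0.5, -1.1]
grip_width: 0.0848
```

```bash
python3 look.py w13; python3 -c "
from h import *
save('scene','s2');save('side','d2')
a=cv2.imread('pics/s2.png');b=cv2.imread('pics/d2.png');w=cv2.imread('pics/w13.png')
x=lambda i:cv2.resize(i,(400,300),interpolation=2)
cv2.imwrite('pics/fin.png',np.vstack([np.hstack([x(a[110:380,140:500]),x(b[70:340,150:510])]),np.hstack([x(w),x(b[120:255,220:400])])]))"
```

```text
28.5 [0.4671 0.0224 0.3172] jawyaw 85.8 0.08477317493551918
```

The picture limit is reached, so I'm running the final checks numerically.

```bash
python3 - <<'E'
from h import *
I={"scene":cv2.imread("pics/s2.png"),"side":cv2.imread("pics/d2.png"),"wrist":cv2.imread("pics/w13.png")}
O={"scene":cv2.imread("pics/scene0.png"),"side":cv2.imread("pics/side0.png")}
Cw=tuple(np.load("w13.npy",allow_pickle=True)); CS={"scene":cam("scene"),"side":cam("side"),"wrist":Cw}
T={"pullB":(.618,.219,.037),"pullA":(.628,.267,.037),"knobA":(.655,-.235,.034),"knobB":(.596,-.236,.034),"block":(.6155,.022,.027)}
for k,P in T.items():
    rays=[]
    for n in I:
        p=proj(n,[P],CS[n])[0]
        if not(8<p[0]<504 and 8<p[1]<376): print(k,n,"out of view",p.round()); continue
        sc=np.linalg.norm(proj(n,[np.add(P,(0,.01,0))],CS[n])[0]-p)/10; r=int(55*sc)
        h=cv2.cvtColor(I[n],cv2.COLOR_BGR2HSV).astype(int)
        if "pull" in k: m=(h[...,1]<110)&(h[...,2]<160)
        elif n in O: m=(np.abs(I[n].astype(int)-O[n]).sum(2)>50)
        else: m=(h[...,2]>105)&(h[...,0]>12)
        m=m.astype(np.uint8); L=cv2.connectedComponents(m)[1]; yy,xx=np.mgrid[:384,:512]
        near=(np.hypot(xx-p[0],yy-p[1])<18*sc)&(L>0)
        if not near.any(): print(k,n,"nothing at",p.round()); continue
        l=np.bincount(L[near]).argmax(); q=np.argwhere(L==l)[:,::-1]
        X=(plane(n,q,P[2],CS[n])[:,:2]*1000).astype(np.float32); R=cv2.minAreaRect(X)
        print(k,n,"exp px",p.round(),"got",q.mean(0).round(1),len(q),"rect",np.round(R[0]),np.round(R[1]),round(R[2]),)
# unchanged bystanders
for n,(u,v,ru,rv) in {"glue":(361,132,14,24),"mallet":(190,317,45,38)}.items():
    d=np.abs(I["scene"].astype(int)-O["scene"]).sum(2)[v-rv:v+rv,u-ru:u+ru]; print(n,"changed px",(d>60).sum(),"of",d.size)
E
```

```text
pullB scene exp px [328. 170.] got [327.5 171.4] 144 rect [619. 208.] [38. 96.] 81
pullB side exp px [242. 147.] got [237.6 145.6] 348 rect [614. 230.] [121. 104.] 79
pullB wrist exp px [400. 248.] got [260.9 333.2] 35149 rect [711.   9.] [896. 318.] 86
pullA scene exp px [338. 163.] got [337.5 164.8] 141 rect [631. 257.] [40. 98.] 83
pullA side exp px [235. 140.] got [237.6 145.6] 348 rect [614. 230.] [121. 104.] 79
pullA wrist exp px [432. 252.] got [430.8 249.3] 873 rect [624. 261.] [37. 95.] 81
knobA scene exp px [258. 264.] got [259.  263.8] 93 rect [ 658. -231.] [42. 34.] 10
knobA side exp px [353. 213.] got [352.4 211.6] 81 rect [ 661. -230.] [29. 35.] 50
knobA wrist nothing at [ 89. 290.]
knobB scene exp px [244. 254.] got [245.1 254.3] 92 rect [ 602. -237.] [32. 47.] 56
knobB side exp px [338. 223.] got [338.9 220.1] 105 rect [ 606. -229.] [38. 34.] 11
knobB wrist exp px [ 80. 254.] got [ 79.1 257.7] 437 rect [ 603. -238.] [36. 35.] 87
block scene exp px [296. 206.] got [297.  204.4] 186 rect [615.  29.] [46. 89.] 76
block side exp px [280. 178.] got [281. 172.] 131 rect [635.  38.] [40. 73.] 90
block wrist exp px [260. 254.] got [254.2 143.4] 139181 rect [526.  23.] [811. 508.] 86
glue changed px 0 of 1344
mallet changed px 0 of 6840
```

All five show where they were placed, and the pixels around the glue bottle and mallet are unchanged. Handing in.

>>> play_rows --pt "0 0 0 0 0 0 85" --pt "0 0 0 0 0 0 85"

```text
clock: 28.9
position: [0.4673, 0.0221, 0.3142]
tool_rot: [-2.503, 1.569, -2.577]
force: [-0.2, 0.5, 0.3]
grip_width: 0.085
```

```bash
python3 -c "
from h import *
print(workorder.job_done())"
```

```text
the job is handed in; nothing more can be done
None
```

I put both pulls lengthwise in the long tray, about 25 mm either side of its middle. The knobs stand about 30 mm either side of the dish centre. The brown block is in the middle of the square tray. I handed in at about 29 s, with the arm clear of everything.

**What the last checks showed:**
- **Positions:** in the fixed scene view all five parts lie within about 2 px of where I meant to put them. The side view is within about 3 px for the knobs.
- **Bystanders:** the pixels around the glue bottle and the mallet did not change between the first and last scene pictures.

**What failed or was weaker:**
- **Final picture:** it hit the viewer limit, so the last check was by mask measurements only. I did not see pull A, knob B or the block after release.
- **Side view:** the two pulls merged into one blob there. The block's blob sat about 6 px off, probably because the mask catches mostly its upper part.
- **Wrist view:** the masks missed knob A and were useless for pull B and the block, where they ran into the gripper or the bench.
- **Upright angles:** I did not measure these separately. They rest on level grasps, the straight lowering and the silhouette sizes.

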